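# Release the ratchet clamp and rack the glued frame

## Task

The glue on the little wooden printing frame in the ratchet clamp has set. Press the thumb knob of the sprung pawl with a light hand to lift the pawl off the ratchet wheel, hold it off until the jaw has backed all the way off, and ease the pawl gently back down without letting it snap. Then lift the frame out of the open clamp and set it down gently on its edge, upright, in the empty bay of the wooden rack, without knocking anything else.

Things in the scene. Friction and masses are not known exactly. Their poses are not given: they have to be found in the camera images.
- clamp: grey cast ratchet clamp bolted to the bench, base 150 mm (its x) by 265 mm (its y, from -95 to +170 mm); origin on the bench under the clamped frame, z up. Its jaws close along y. A shaft along x at y +100 mm, 40 mm up, has a handwheel at its -x end and the ratchet wheel at its +x end. More than 16 N on any part of the clamp strains it
- bed (a point): point on the clamp's steel bed, 20 mm above the bench, midway between the closed jaws, where the frame stands; clamp's axes. Jaw tops are 75 mm above the bench. Fixed jaw at y -56 to -14 mm, faced with a sprung cork plate that presses the frame with about 12 N and follows it 3 mm as the clamp opens; moving jaw at y +14 to +42 mm when clamped
- wheel (a point): centre of the toothed steel ratchet wheel, 72 mm across and 10 mm thick (along x), 40 mm above the bench. The pawl, a dark steel lever in the wheel's plane, lies over it: it pivots 40 mm further to +y and 36 mm higher, its nose on top of the wheel, its cranked tail running down to +y and ending under the knob
- knob_foot (a point): fixed point of the clamp, 62 mm above the bench, on top of the pawl's tail end when the pawl is down (clamp's x +55, y +195 mm). Over it, on an upright threaded stud with a lock nut, is the round aluminium thumb knob, 25 mm across, flat-topped. It is screwed up or down as last left: its top stands 12 to 33 mm above this point, not measured; find it by touch, press straight down
- pawl (a joint): lift of the pawl, rad: 0 = nose down in the wheel, 0.16 = nose just clear of the teeth (knob about 9 mm down), 0.18 = tail on its hard stop (10 mm). The knob takes 4 N to start, up to 12 N as the loaded nose slides up its tooth, then about 5 N to hold. The spring snaps it down if let go: keep it under 2 rad/s, 100 mm/s at the knob. It rests below 0.04
- jaw (a joint): how far the moving jaw has backed off towards the clamp's +y, m: about 0 = clamped, 0.014 = fully back on its stop. While the pawl is held off, a return spring against an oil damper brings it back by itself in 2 to 4 s; if the pawl comes down too early the wheel catches again (one tooth = 7.5 mm of jaw travel)
- frame: wooden contact-printing frame, 130 mm wide (its x), 28 mm thick (its y), 100 mm tall (its z), 0.2 to 0.4 kg, with glass and a plywood back; it stands on its edge in the clamp, its thickness between the jaws; origin at the centre of its underside. Grip it across its thickness by the top 45 mm that stand clear above the jaws
- rack: wooden rack, plywood base 150 mm (its x) by 160 mm (its y), 14 mm thick, with two bays side by side along its y, each between two pairs of upright 10 mm dowels (at x -42 and +42 mm, their tapered tops 74 mm above the bench); origin under the centre of its base. The bay at y +38 mm holds the spare frame, the bay at y -38 mm is empty
- bay (a point): centre of the empty bay on the top of the rack's base, 14 mm above the bench; same axes as the rack. A frame stands here with its 130 mm width along x and its thickness along y; the clear width between the dowels is 36 mm along y
- spare_frame: another frame of the same make and size, standing in the rack's other bay; leave it alone
- glue: bystander: small white glue bottle, 44 mm across, 115 mm tall; origin under its base
- bottle_a: bystander: clear bottle, 68 mm across, 210 mm tall; origin under its base
- bottle_b: bystander: clear bottle, 68 mm across, 210 mm tall; origin under its base
- tub_a: bystander: clear plastic tub, 110 by 150 mm, 55 mm tall; origin under its base
- tub_b: bystander: clear plastic tub, 110 by 150 mm, 55 mm tall; origin under its base
- beaker: bystander: glass beaker, 64 mm across, 85 mm tall; origin under its base
- sponge: bystander: flat sponge pad, 75 by 50 by 16 mm; origin under its base
- brush: bystander: brush lying on the bench, 160 mm long
Things that resemble listed ones, but are neither listed nor needed, are in the scene too. What is shaped like the frame but purple is not meant.

How it is judged:
By the outcome, as a careful person would: the job done as asked, in the order asked, and still so for the second after the job is handed in, with the robot touching nothing.
It also fails if it takes over 67 s, if anything falls off the work surface, if the arm or the gripper's body presses on something with over 40 N, if the wrist force passes 120 N, or if a joint passes its speed limit or range.

## Robot

A 6-joint arm with a two-finger parallel gripper is mounted at the origin on the work surface. World frame = base frame: x ahead of the robot, y to its left, z up, the work surface at z = 0. Lengths are in m, angles in rad, forces in N, time in s.
With the tool pointing down it reaches from about 0.375 to 0.975 m from the base axis. Payload 3.8 kg.
Tool frame: the origin (TCP) lies midway between the tips of the shut fingers; the grasp point (between the pads) lies 19 mm behind it; z points along the fingers, y is the line along which they close (so a half turn about z gives the same grasp; the last joint's range is limited). The gripper opens to 85 mm and grips with 20 to 120 N. Pads are 22 mm wide; open, the fingers measure 114 mm over their backs; the gripper's body (76 mm by 85 mm) begins 54 mm behind the grasp point. The pads swing forward as they close: fully open they stand 13 mm farther back than shut.
Start: joints at [1.155, 0.264, 1.604, -0, 1.274, -0.037], TCP at [0.25, 0.627, 0.231] pointing down, gripper open.
Joint ranges: [-2.63, 2.63], [-0.94, 2.18], [0.31, 2.57], [-1.31, 4.45], [0, 2.66], [-2.55, 2.55]. Speed limits (rad/s): [2.57, 2.57, 3.14, 3.14, 3.14, 3.14].

## Interface

Orientations are given as a rotation vector (axis times angle).
In Python, from workcell import status, read_camera, workorder, masks_of gives the robot as it stands.
- The arm moves only by the tool drive_tool, never from a script. Its argument "rows" is a list of rows, each a list of 7 numbers: the turn, a rotation vector about the tool's x, y, z in degrees, then the shift along the tool's x, y, z in m, then the opening, from 0 (shut) to 1 (fully open). In form: [[ax, ay, az, tx, ty, tz, claw], ...]. A call has 1 to 8 rows; each row shifts and turns the commanded pose from where the row before left it, along the tool's axes as they then stand; what a row does not reach is not made up. A row lasts 1/12 s, in which the tool goes at most 41.7 mm and 7.16 degrees, less where a joint would pass 70% of its speed; a pose out of reach is approached as far as the arm can. A call is refused whole if a number of a shift passes 0.0417 or a number of a turn 7.16, either way. A call with a gripper value outside its range is refused whole. The fingers move at their own pace and stop on an object; "force" is the grip in N (left out, the last holds). Time passes only in rows, so rows that do not move let the fingers close. It gives the time, the measured TCP pose, the force, the opening and the grip force at its end, in the units of the state.
- status.read_state(): the state, without advancing time (a new reading comes with each control period).
- read_camera(name): name is "scene" or "side" or "wrist"; returns a dict with "color" (384x512x3 uint8, red, green, blue), "intrinsics" (3x3 intrinsics, pixels), "D" ([k1, k2, p1, p2, k3] as OpenCV has them; the pictures are not rectified), "world_from_camera" (4x4, takes a point from camera to world coordinates); the wrist camera has in their place "mount" (4x4, takes a point from camera to tool coordinates, whose origin is the TCP and whose axes are the flange's). Camera axes: x right, y up, looking along -z (the intrinsics and any distortion apply to the point x, -y, -z); pixel columns grow to the right and rows downward; lengths in m; the calibration is good to about 2 mm. A picture is of the moment at which its call begins: read the wrist's pose just before it. There is no depth.
- workorder.finish_job(): hands the job in; it is judged then, once.
Trained networks look in a picture, given as the dict that the camera call returned (one of the last four; its "shot" number tells which), for a name from the list of things; names that differ only in an ending like _2 or _b are one class to them, and where a whole thing is asked for, a point or a joint stands for the part that bears it (a point fixed in the world has none). Each returns a list of dicts, best first, with "score" (0 to 1); they miss things now and then, are a little off and sometimes report something else, mostly with a low value. They report only what shows in the picture. A call takes as long as a camera call. They do not tell look-alikes from the thing itself.
- masks_of(picture, name): "mask" (384x512 bool, what is visible of it) and "bbox" ([left, top, right, bottom] in pixels, round what is visible of it).
The state is a dict: "time": time; "q": joint angles; "joint_vel": joint speeds; "joint_torque": joint torques, N m; "tool_pos": TCP position; "tcp_rot": TCP orientation; "wrist_force": force on the tool from outside, world axes, zero at the start; "torque": the same for the moment, N m; "width": opening from 0.0 (shut) to 1.0 (fully open); "grip_force": force on a finger pad.
Only numpy, scipy, OpenCV 4.12 (cv2) and the standard library are available. Lean on these libraries where they do the work, as an engineer would, in place of code of your own. Each camera call takes 0.05 s, during which the arm holds its last target. There are 200 camera calls.

## Working session

There is one attempt and no reset: what is moved stays moved. The work goes in short steps, Python scripts to look and compute and a tool call to move; the robot and the scene stay as the last step left them, time stands still between calls to the robot, and variables do not carry over. Pictures are saved under pics/ and viewed, at most 10 in all, crops included, and the job is handed in when it is done.

Besides the shell and the picture viewer there is one more tool, called after "Emit:" by a JSON object that holds its "api" and its "payload", one argument or row to a line. drive_tool: Moves the arm, as the interface text tells. Its arguments: {"type":"object","properties":{"rows":{"type":"array"},"force":{"type":"number"}},"required":["rows"]}

```bash
ls; mkdir -p pics
cat > h.py <<'E'
import numpy as np, cv2
from workcell import status, read_camera, workorder, masks_of
from scipy.spatial.transform import Rotation as R
def shot(n):
    s=status.read_state(); p=read_camera(n); p=dict(p)
    if n=='wrist':
        T=np.eye(4);T[:3,:3]=R.from_rotvec(s['tcp_rot']).as_matrix();T[:3,3]=s['tool_pos'];p['W']=T@np.array(p['mount'])
    else: p['W']=np.array(p['world_from_camera'])
    return p
def ray(p,uv):
    q=cv2.undistortPoints(np.array(uv,float).reshape(-1,1,2),np.array(p['intrinsics']),np.array(p['D'])).reshape(-1,2)
    d=np.c_[q[:,0],-q[:,1],-np.ones(len(q))]@p['W'][:3,:3].T
    return p['W'][:3,3],d
def at_z(p,uv,z):
    o,d=ray(p,uv); return o+d*((z-o[2])/d[:,2])[:,None]
def proj(p,X):
    X=np.atleast_2d(X); c=(X-p['W'][:3,3])@p['W'][:3,:3]
    c=c*[1,-1,-1]
    return cv2.projectPoints(c,np.zeros(3),np.zeros(3),np.array(p['intrinsics']),np.array(p['D']))[0].reshape(-1,2)
E
python3 - <<'E'
from h import *
P=[shot(n) for n in('scene','side','wrist')]
s=status.read_state();print({k:np.round(v,3).tolist() for k,v in s.items()})
for n,p in zip(('scene','side','wrist'),P):
    print(n,p['shot'],np.round(p['W'],3).tolist())
    for name in('clamp','frame','rack','knob_foot','wheel','spare_frame'):
        try: print(' ',name,[(round(float(m['score']),2),np.array(m['bbox']).astype(int).tolist()) for m in masks_of(p,name)[:4]])
        except Exception as e: print(name,e)
a=cv2.resize(P[0]['color'],(800,600));cv2.imwrite('pics/scene.png',a[...,::-1])
a=cv2.resize(P[1]['color'],(800,600));cv2.imwrite('pics/side.png',a[...,::-1])
import pickle;pickle.dump(P,open('P0.pkl','wb'))
E
```

```text
pics
{'time': 0.15, 'q': [1.155, 0.265, 1.605, -0.0, 1.274, -0.037], 'joint_vel': [-0.002, -0.002, -0.002, 0.0, -0.002, -0.001], 'joint_torque': [-0.0, -51.59, -36.796, 0.0, 0.008, -0.0], 'tool_pos': [0.249, 0.627, 0.23], 'tcp_rot': [-0.591, -3.085, 0.003], 'wrist_force': [0.097, -0.025, -0.583], 'torque': [0.024, 0.012, -0.003], 'grip_force': 0.0, 'width': 1.002}
scene 1 [[-0.477, -0.71, 0.518, 1.078], [0.879, -0.38, 0.289, 0.3], [-0.009, 0.593, 0.805, 0.955], [0.0, 0.0, 0.0, 1.0]]
  clamp [(0.83, [253, 183, 349, 263])]
  frame [(0.94, [274, 175, 312, 227]), (0.81, [351, 143, 371, 196]), (0.57, [223, 136, 271, 169])]
  rack [(0.86, [144, 164, 212, 216]), (0.72, [190, 254, 267, 319]), (0.62, [252, 182, 355, 264]), (0.16, [124, 197, 151, 223])]
  knob_foot [(0.58, [254, 183, 352, 263])]
  wheel [(0.69, [252, 178, 349, 266])]
  spare_frame [(0.89, [164, 162, 203, 209])]
side 2 [[0.943, 0.252, -0.217, 0.289], [-0.332, 0.676, -0.658, -0.772], [-0.019, 0.692, 0.721, 0.907], [0.0, 0.0, 0.0, 1.0]]
  clamp [(0.71, [193, 130, 239, 212])]
  frame [(0.93, [198, 162, 237, 188]), (0.8, [122, 148, 167, 190])]
  rack [(0.56, [250, 246, 320, 300])]
  knob_foot [(0.67, [194, 133, 245, 212]), (0.41, [270, 156, 281, 189])]
  wheel [(0.76, [199, 130, 240, 210])]
  spare_frame [(0.65, [255, 227, 306, 261])]
wrist 3 [[0.369, -0.889, -0.27, 0.181], [0.929, 0.353, 0.109, 0.655], [-0.001, -0.291, 0.957, 0.372], [0.0, 0.0, 0.0, 1.0]]
  clamp [(0.73, [73, 355, 115, 384])]
  frame [(0.72, [0, 248, 53, 340])]
  rack []
  knob_foot [(0.73, [71, 353, 114, 383])]
  wheel [(0.74, [71, 356, 112, 384])]
  spare_frame []
```

View pics/scene.png

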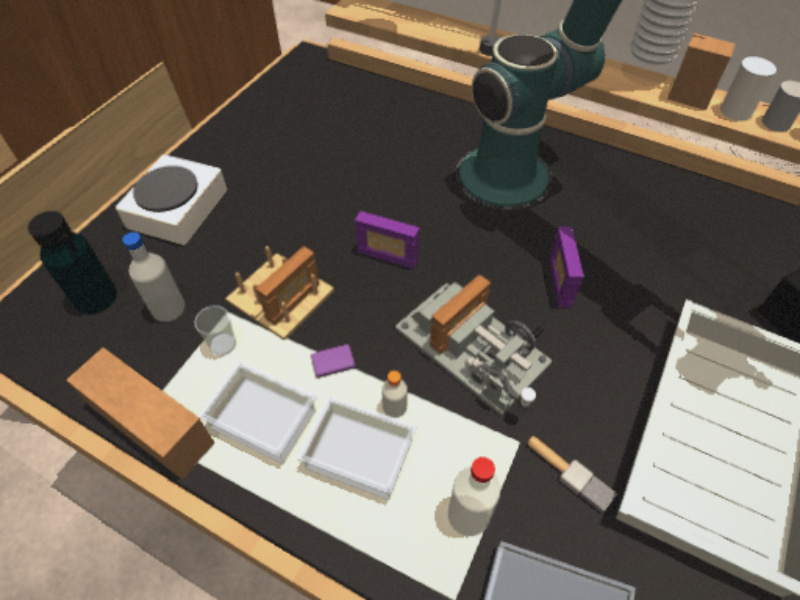

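View pics/side.png

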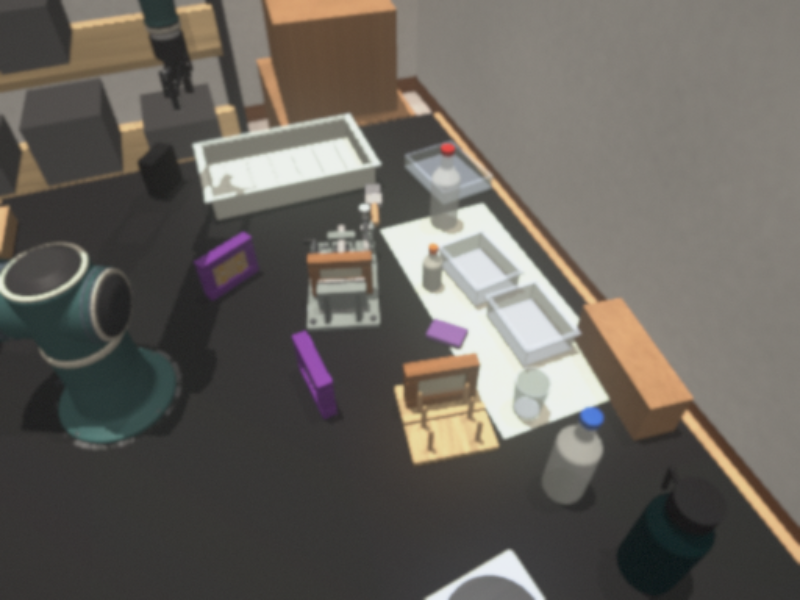

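The scene picture shows the clamp with the brown frame at about (460,315)/800 px and the knob at (528,397). The wooden rack is at (280,290), with the spare frame in its right-hand bay. The purple frames at (388,240) and (566,267) are decoys. The side picture shows the clamp at (343,275) and the rack at (445,410).

Run:
```python
from h import *
import pickle;P=pickle.load(open('P0.pkl','rb'))
def crop(p,x,y,w,h,s): return cv2.resize(p['color'][y:y+h,x:x+w],(400,300),interpolation=cv2.INTER_CUBIC)
# factor: 400/w
a=np.vstack([np.hstack([crop(P[0],246,170,120,90,0),crop(P[1],175,125,100,75,0)]),np.hstack([crop(P[0],138,150,88,66,0),crop(P[1],244,222,88,66,0)])])
cv2.imwrite('pics/crops.png',a[...,::-1])
```

```text
(no output)
```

View pics/crops.png

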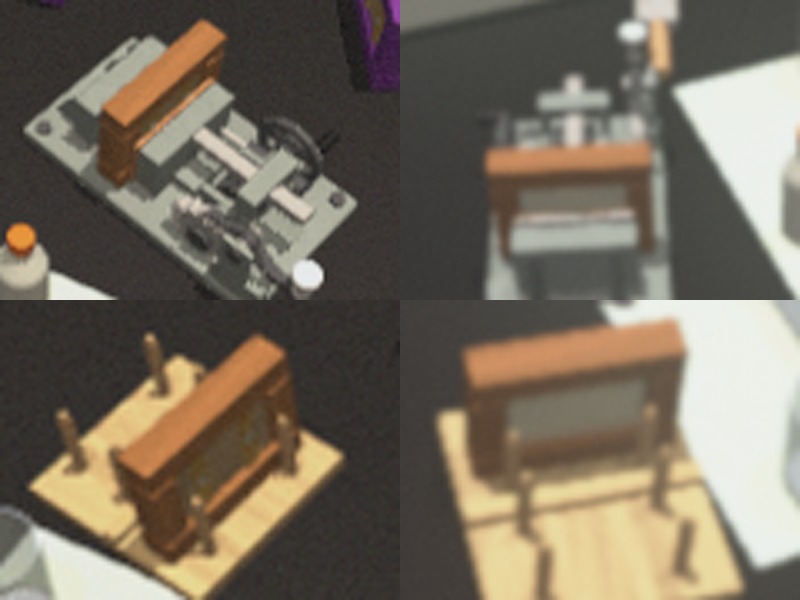

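Crops: the clamp frame's top corners, the knob top and the rack's dowel tops and base corners are all clear enough to fit. There is one brown frame in the clamp, and the other stands in the rack, so that one is the spare. The purple ones are excluded.

```bash
cat > fit.py <<'E'
from h import *
import pickle
from scipy.optimize import least_squares
P=pickle.load(open('P0.pkl','rb'))
T={1:(246,170,120/400,0,0,0),2:(175,125,.25,400,0,1),3:(138,150,.22,0,300,0),4:(244,222,.22,400,300,1)}
def px(t,u,v): x,y,s,a,b,c=T[t]; return c,[x+(u-a+.5)*s-.5,y+(v-b+.5)*s-.5]
def place(p,X):
    c,s=np.cos(p[2]),np.sin(p[2]);X=np.array(X,float)/1000
    return np.array([p[0]+c*X[0]-s*X[1],p[1]+s*X[0]+c*X[1],X[2]])
def fit(pts,p0,knob=False):
    def f(p):
        r=[]
        for t,u,v,X in pts:
            c,q=px(t,u,v); X=list(X)
            if X[2]=='k': X[2]=62+1000*p[3]
            r+=list(proj(P[c],place(p,X))[0]-q)
        return r
    return least_squares(f,p0,loss='soft_l1'),f
if __name__=='__main__':
    F=[(1,101,107,(65,-14,120)),(1,128,125,(65,14,120)),(1,203,20,(-65,-14,120)),(1,228,37,(-65,14,120)),
     (2,488,173,(-65,-14,120)),(2,653,165,(65,-14,120)),(2,487,152,(-65,14,120)),(2,648,145,(65,14,120)),
     (1,308,268,(55,195,'k')),(2,632,28,(55,195,'k'))]
    a=at_z(P[0],[px(1,165,72)[1]],.12)[0]
    s,f=fit(F,[a[0],a[1],-.4,.02]);print('clamp',np.round(s.x,4),'res',np.round(f(s.x),1).tolist())
    D=[(3,65,412,(42,-61,74)),(3,150,337,(-42,-61,74)),(3,195,497,(42,61,74)),(3,285,417,(-42,61,74)),
     (4,543,545,(-42,-61,74)),(4,688,519,(42,-61,74)),(4,523,474,(-42,-15,74)),(4,661,449,(42,-15,74)),(4,513,431,(-42,15,74)),(4,648,409,(42,15,74)),
     (3,30,487,(75,-80,14)),(3,182,355,(-75,-80,14)),(3,343,457,(-75,80,14)),(4,438,412,(-75,80,14))]
    a=at_z(P[0],[px(3,190,470)[1]],.014)[0]
    s2,f=fit(D,[a[0],a[1],-.4]);print('rack',np.round(s2.x,4),'res',np.round(f(s2.x),1).tolist())
    for X in((0,0,20),(55,100,40),(55,195,62)): print(X,np.round(place(s.x,X),4))
    print('bay',np.round(place(s2.x,(0,-38,14)),4))
    np.save('fit.npy',np.r_[s.x,s2.x])
E
python3 fit.py
```

```text
clamp [ 0.4725  0.0972 -0.2833  0.039 ] res [-0.2, 0.0, -0.6, 0.6, 0.0, -0.4, 0.1, -0.1, -0.7, 0.7, -0.5, 0.6, -0.1, 0.0, 0.4, -0.3, 0.5, 0.7, 0.1, -0.3]
rack [ 0.5562 -0.2578 -0.1491] res [-0.2, 0.6, 0.5, 0.5, 0.3, 1.1, -0.3, 0.8, -0.3, -0.2, -0.5, -0.2, 0.0, 0.5, 0.4, 0.6, -0.3, 0.7, 0.1, 0.4, 0.0, -0.1, -0.4, 0.1, 0.6, 0.3, -0.3, 0.6]
(0, 0, 20) [0.4725 0.0972 0.02  ]
(55, 100, 40) [0.5532 0.1778 0.04  ]
(55, 195, 62) [0.5798 0.2691 0.062 ]
bay [ 0.5505 -0.2954  0.014 ]
```

```bash
cat >> h.py <<'E'
def go(target,yaw=None,z0=None):
    "tool-axis shift to target (world), and turn about tool z (deg) to bring tool y to world angle yaw"
    s=status.read_state(); M=R.from_rotvec(s['tcp_rot']).as_matrix()
    a=np.arctan2(M[1,1],M[0,1]); out=[]
    if yaw is not None:
        d=(yaw-a+np.pi/2)%np.pi-np.pi/2; print('turn tool z deg',round(-np.degrees(d),2)); M2=R.from_euler('z',d).as_matrix()@M
    else: M2=M
    dx=np.array(target)-s['tool_pos']
    print('pos',np.round(s['tool_pos'],4),'tilt',np.round(M[:,2],3),'shift now-axes',np.round(M.T@dx,4),'after-turn axes',np.round(M2.T@dx,4),'F',np.round(s['wrist_force'],2),'t',s['time'],'w',s['width'],s['grip_force'])
E
python3 - <<'E'
from h import *
import pickle;P=pickle.load(open('P0.pkl','rb'))
f=np.load('fit.npy');go([.5798,.2691,.15],np.pi/2+f[2])
print(np.round(at_z(P[0],[[475*.64,527*.64],[395*.64,410*.64],[220*.64,350*.64],[158*.64,315*.64],[566*.64,300*.64]],0),3))
E
```

```text
turn tool z deg -5.47
pos [0.2496 0.6272 0.2313] tilt [ 0.  0. -1.] shift now-axes [-0.4392 -0.2106  0.0813] after-turn axes [-0.4171 -0.2515  0.0813] F [-0.09  0.35  0.39] t 1.05 w 1.0007310664814408 0.0
[[ 0.788  0.277  0.   ]
 [ 0.668  0.068 -0.   ]
 [ 0.717 -0.288  0.   ]
 [ 0.711 -0.452  0.   ]
 [ 0.289  0.257  0.   ]]
```

Emit:
{"api": "drive_tool", "payload": {
  "rows": [
    [0,0,-5.5,0,0,0,0],
    [0,0,0,-0.0278,-0.0168,0.002,0],
    [0,0,0,-0.0278,-0.0168,0.003,0],
    [0,0,0,-0.0278,-0.0168,0.003,0],
    [0,0,0,-0.0278,-0.0168,0.003,0],
    [0,0,0,-0.0278,-0.0168,0.003,0],
    [0,0,0,-0.0278,-0.0168,0.003,0],
    [0,0,0,-0.0278,-0.0168,0.003,0]
  ]
}}

```text
time: 1.72
tool_pos: [0.4045, 0.4587, 0.2113]
tcp_rot: [0.442, 3.11, 0.0]
wrist_force: [0.9, 0.5, 0.4]
width: 0.001
grip_force: 0.0
```

Emit:
{"api": "drive_tool", "payload": {
  "rows": [
    [0,0,0,-0.0278,-0.0168,0.003,0],
    [0,0,0,-0.0278,-0.0168,0.003,0],
    [0,0,0,-0.0278,-0.0168,0.003,0],
    [0,0,0,-0.0278,-0.0168,0.003,0],
    [0,0,0,-0.0278,-0.0168,0.003,0],
    [0,0,0,-0.0278,-0.0168,0.003,0],
    [0,0,0,-0.0278,-0.0168,0.003,0],
    [0,0,0,-0.0278,-0.0168,0.003,0]
  ]
}}

```text
time: 2.38
tool_pos: [0.5807, 0.2675, 0.1874]
tcp_rot: [0.443, 3.11, 0.0]
wrist_force: [-0.0, 0.1, -0.1]
width: -0.004
grip_force: 0.0
```

Run:
```python
from h import *
p=shot('wrist');f=np.load('fit.npy')
go([.5798,.2691,.15],np.pi/2+f[2])
for h in(.082,.095): print(h,proj(p,[.5798,.2691,h]))
a=cv2.resize(p['color'],(800,600),interpolation=cv2.INTER_CUBIC);cv2.imwrite('pics/w1.png',a[...,::-1])
import pickle;pickle.dump(p,open('w1.pkl','wb'))
```

```text
turn tool z deg -0.12
pos [0.5845 0.2628 0.1866] tilt [ 0.003 -0.004 -1.   ] shift now-axes [0.0064 0.0048 0.0366] after-turn axes [0.0064 0.0048 0.0366] F [ 2.88 -2.07 -0.79] t 2.4333 w 0.0008155634012400345 0.0
0.082 [[259.3022703  189.41470603]]
0.095 [[259.33614707 193.80397081]]
```

View pics/w1.png

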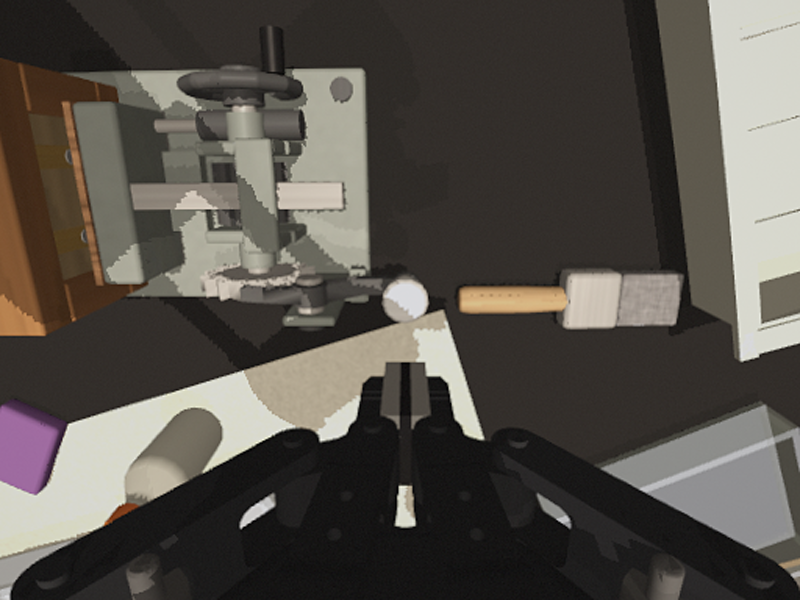

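The wrist view shows the knob at (405,299)/800 px, which matches the prediction to about 1 mm. The brush lies beyond it, clear of the press.

Emit:
{"api": "drive_tool", "payload": {
  "rows": [
    [0,0,0,0,0,0.02,0],
    [0,0,0,0,0,0.02,0],
    [0,0,0,0,0,0.02,0],
    [0,0,0,0,0,0,0],
    [0,0,0,0,0,0,0]
  ]
}}

```text
time: 2.85
tool_pos: [0.5785, 0.2684, 0.1259]
tcp_rot: [-0.442, -3.107, 0.003]
wrist_force: [0.2, -0.2, -0.2]
width: -0.0
grip_force: 0.0
```

Run:
```python
from h import *
f=np.load('fit.npy');p=shot('wrist')
go([.5798,.2691,.11],np.pi/2+f[2])
# knob blob near prediction
for h in(.074,.085,.095): print(h,proj(p,[.5798,.2691,h]))
m=masks_of(p,'knob_foot')
g=cv2.cvtColor(p['color'],cv2.COLOR_RGB2HSV); u,v=proj(p,[.5798,.2691,.088])[0].astype(int)
w=((g[...,2]>140)&(g[...,1]<40)).astype(np.uint8)
n,l,st,c=cv2.connectedComponentsWithStats(w)
for i in range(1,n):
    if st[i,4]>150 and np.hypot(*(c[i]-[u,v]))<60: print(st[i],c[i])
```

```text
turn tool z deg 0.03
pos [0.5797 0.2689 0.1276] tilt [-0. -0. -1.] shift now-axes [-0.0001  0.0002  0.0176] after-turn axes [-0.0001  0.0002  0.0176] F [0.08 1.04 0.8 ] t 2.9 w -0.00415109312188557 0.0
0.074 [[259.40432531 214.24395723]]
0.085 [[259.40376499 220.14735119]]
0.095 [[259.40319155 226.08763917]]
[ 241  206   67   76 1549] [273.94964493 234.0058102 ]
```

Emit:
{"api": "drive_tool", "payload": {
  "rows": [
    [0,0,0,0,0,0.012,0],
    [0,0,0,0,0,0.01,0],
    [0,0,0,0,0,0.005,0],
    [0,0,0,0,0,0,0]
  ]
}}

```text
time: 3.28
tool_pos: [0.5782, 0.2683, 0.0981]
tcp_rot: [-0.442, -3.107, 0.003]
wrist_force: [-0.8, 0.7, -1.3]
width: 0.002
grip_force: 0.0
```

Emit:
{"api": "drive_tool", "payload": {
  "rows": [
    [0,0,0,0,0,0.001,0],
    [0,0,0,0,0,0.001,0],
    [0,0,0,0,0,0.001,0],
    [0,0,0,0,0,0.001,0]
  ]
}}

```text
time: 3.62
tool_pos: [0.5801, 0.269, 0.0966]
tcp_rot: [0.443, 3.11, 0.001]
wrist_force: [-0.9, -0.3, 0.9]
width: -0.004
grip_force: 0.0
```

Emit:
{"api": "drive_tool", "payload": {
  "rows": [
    [0,0,0,0,0,0.001,0],
    [0,0,0,0,0,0.001,0]
  ]
}}

```text
time: 3.78
tool_pos: [0.5799, 0.2688, 0.0944]
tcp_rot: [0.443, 3.11, 0.0]
wrist_force: [-0.6, -0.3, 1.4]
width: -0.003
grip_force: 0.0
```

Emit:
{"api": "drive_tool", "payload": {
  "rows": [
    [0,0,0,0,0,0.001,0],
    [0,0,0,0,0,0.001,0]
  ]
}}

```text
time: 3.95
tool_pos: [0.5799, 0.2689, 0.093]
tcp_rot: [0.443, 3.11, 0.0]
wrist_force: [-2.1, -0.5, 5.7]
width: 0.0
grip_force: 3.3
```

Emit:
{"api": "drive_tool", "payload": {
  "rows": [
    [0,0,0,0,0,0.001,0],
    [0,0,0,0,0,0.001,0]
  ]
}}

```text
time: 4.12
tool_pos: [0.5801, 0.2692, 0.0919]
tcp_rot: [0.443, 3.11, 0.001]
wrist_force: [-2.8, 0.8, 9.0]
width: 0.001
grip_force: 4.2
```

Emit:
{"api": "drive_tool", "payload": {
  "rows": [
    [0,0,0,0,0,0.001,0],
    [0,0,0,0,0,0.001,0]
  ]
}}

```text
time: 4.28
tool_pos: [0.5802, 0.2696, 0.0903]
tcp_rot: [0.443, 3.109, 0.003]
wrist_force: [-2.7, 1.9, 9.2]
width: 0.001
grip_force: 4.7
```

Emit:
{"api": "drive_tool", "payload": {
  "rows": [
    [0,0,0,0,0,0.001,0],
    [0,0,0,0,0,0,0]
  ]
}}

```text
time: 4.45
tool_pos: [0.5803, 0.2699, 0.0894]
tcp_rot: [0.443, 3.109, 0.003]
wrist_force: [-2.6, 1.4, 9.7]
width: -0.002
grip_force: 4.4
```

Emit:
{"api": "drive_tool", "payload": {
  "rows": [
    [0,0,0,0,0,0.001,0],
    [0,0,0,0,0,0.001,0]
  ]
}}

```text
time: 4.62
tool_pos: [0.5805, 0.2702, 0.0878]
tcp_rot: [0.443, 3.109, 0.004]
wrist_force: [-3.8, 2.1, 10.1]
width: 0.004
grip_force: 5.1
```

Emit:
{"api": "drive_tool", "payload": {
  "rows": [
    [0,0,0,0,0,0.001,0],
    [0,0,0,0,0,0,0]
  ]
}}

```text
time: 4.78
tool_pos: [0.5805, 0.2703, 0.0863]
tcp_rot: [0.443, 3.108, 0.005]
wrist_force: [-2.0, 2.5, 3.6]
width: 0.0
grip_force: 2.4
```

Emit:
{"api": "drive_tool", "payload": {
  "rows": [
    [0,0,0,0,0,0.0007,0],
    [0,0,0,0,0,0,0]
  ]
}}

```text
time: 4.95
tool_pos: [0.5806, 0.2704, 0.0852]
tcp_rot: [0.443, 3.108, 0.005]
wrist_force: [-1.8, 3.8, 5.2]
width: -0.002
grip_force: 2.7
```

Run:
```python
from h import *
p=shot('wrist');go([.5798,.2691,.11]);q=shot('scene');go([.5798,.2691,.11])
a=cv2.resize(p['color'][20:260,:320],(800,600),interpolation=cv2.INTER_CUBIC);cv2.imwrite('pics/w2.png',a[...,::-1])
```

```text
pos [0.5806 0.2704 0.0852] tilt [ 0.002  0.003 -1.   ] shift now-axes [ 0.0003 -0.0014 -0.0248] after-turn axes [ 0.0003 -0.0014 -0.0248] F [-1.61  2.4   4.62] t 5.0 w 0.00238872463280022 2.7452955400804058
pos [0.5806 0.2705 0.0852] tilt [ 0.002  0.003 -1.   ] shift now-axes [ 0.0003 -0.0014 -0.0248] after-turn axes [ 0.0003 -0.0014 -0.0248] F [-1.43  3.22  4.95] t 5.05 w -0.003241601750144291 2.7428107493324205
```

View pics/w2.png

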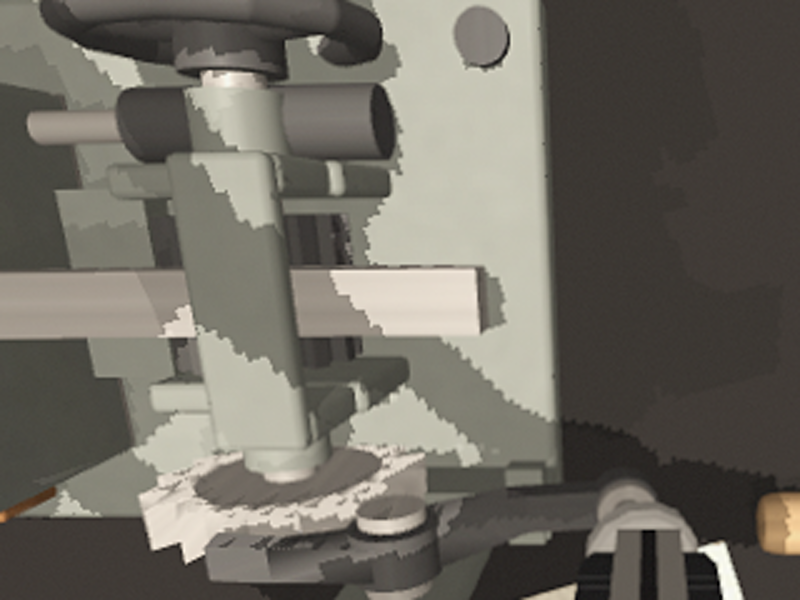

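The pressed knob is under the fingers at about (640,530). The jaw's light rack bar ends at (482,300), and its end should move right as the jaw backs off.

Emit:
{"api": "drive_tool", "payload": {
  "rows": [
    [0,0,0,0,0,0,0],
    [0,0,0,0,0,0,0],
    [0,0,0,0,0,0,0],
    [0,0,0,0,0,0,0],
    [0,0,0,0,0,0,0],
    [0,0,0,0,0,0,0]
  ]
}}

```text
time: 5.55
tool_pos: [0.5806, 0.2704, 0.0852]
tcp_rot: [0.443, 3.108, 0.005]
wrist_force: [-0.5, 2.9, 5.0]
width: -0.0
grip_force: 2.7
```

```bash
cat > bar.py <<'E'
from h import *
s=status.read_state();p=shot('wrist');g=p['color'][132:146,:].astype(int).mean(0); d=g[:,0]-g[:,2]  # reddish-light bar vs greenish grey
print(s['time'],np.round(s['wrist_force'],1),np.round(s['tool_pos'],4)); print((g.mean(1)).astype(int)[180:222].tolist()); print(d.astype(int)[180:222].tolist())
E
python3 bar.py
```

```text
5.55 [-0.5  2.9  5. ] [0.5806 0.2704 0.0852]
[217, 217, 217, 217, 218, 218, 218, 218, 218, 218, 218, 218, 219, 219, 220, 219, 191, 94, 90, 95, 110, 124, 123, 122, 130, 152, 179, 193, 192, 191, 192, 191, 191, 191, 191, 191, 188, 180, 170, 148, 106, 76]
[23, 23, 23, 22, 23, 23, 23, 23, 23, 23, 23, 23, 23, 23, 23, 23, 23, 14, 14, 14, 13, 12, 13, 13, 14, 15, 16, 17, 17, 17, 17, 17, 17, 17, 17, 17, 17, 17, 16, 16, 12, 9]
```

Emit:
{"api": "drive_tool", "payload": {
  "rows": [
    [0,0,0,0,0,0,0],
    [0,0,0,0,0,0,0],
    [0,0,0,0,0,0,0],
    [0,0,0,0,0,0,0],
    [0,0,0,0,0,0,0],
    [0,0,0,0,0,0,0],
    [0,0,0,0,0,0,0],
    [0,0,0,0,0,0,0]
  ]
}}

```text
time: 6.27
tool_pos: [0.5806, 0.2704, 0.0852]
tcp_rot: [0.443, 3.108, 0.005]
wrist_force: [-1.3, 3.4, 4.6]
width: 0.003
grip_force: 2.7
```

Emit:
{"api": "drive_tool", "payload": {
  "rows": [
    [0,0,0,0,0,0,0],
    [0,0,0,0,0,0,0],
    [0,0,0,0,0,0,0],
    [0,0,0,0,0,0,0],
    [0,0,0,0,0,0,0],
    [0,0,0,0,0,0,0],
    [0,0,0,0,0,0,0],
    [0,0,0,0,0,0,0]
  ]
}}

```text
time: 6.93
tool_pos: [0.5806, 0.2704, 0.0852]
tcp_rot: [0.443, 3.108, 0.005]
wrist_force: [-1.8, 3.3, 5.0]
width: 0.004
grip_force: 2.7
```

```bash
python3 bar.py
```

```text
6.9333 [-1.8  3.3  5. ] [0.5806 0.2704 0.0852]
[217, 217, 218, 218, 218, 218, 218, 218, 218, 219, 219, 219, 219, 219, 219, 219, 220, 220, 220, 220, 220, 220, 221, 221, 221, 221, 222, 224, 211, 141, 85, 98, 115, 130, 158, 187, 190, 180, 170, 148, 106, 77]
[23, 23, 22, 23, 23, 23, 23, 23, 23, 23, 23, 23, 23, 23, 23, 23, 23, 23, 23, 23, 23, 23, 22, 23, 23, 23, 23, 23, 23, 20, 13, 14, 13, 13, 15, 17, 17, 17, 16, 16, 12, 9]
```

Emit:
{"api": "drive_tool", "payload": {
  "rows": [
    [0,0,0,0,0,0,0],
    [0,0,0,0,0,0,0],
    [0,0,0,0,0,0,0],
    [0,0,0,0,0,0,0],
    [0,0,0,0,0,0,0],
    [0,0,0,0,0,0,0],
    [0,0,0,0,0,0,0],
    [0,0,0,0,0,0,0]
  ]
}}

```text
time: 7.65
tool_pos: [0.5806, 0.2704, 0.0852]
tcp_rot: [0.443, 3.108, 0.005]
wrist_force: [-1.6, 4.1, 4.8]
width: 0.004
grip_force: 2.7
```

```bash
python3 bar.py
```

```text
7.65 [-1.6  4.1  4.8] [0.5806 0.2704 0.0852]
[217, 217, 217, 217, 217, 218, 218, 218, 218, 218, 218, 218, 218, 219, 219, 219, 219, 219, 219, 220, 220, 220, 220, 220, 220, 221, 221, 221, 221, 221, 221, 222, 224, 213, 154, 84, 100, 129, 149, 142, 106, 77]
[22, 23, 22, 23, 23, 23, 22, 23, 22, 23, 23, 23, 23, 23, 23, 23, 23, 23, 23, 23, 23, 23, 23, 23, 23, 23, 23, 23, 23, 23, 23, 23, 23, 23, 21, 13, 13, 14, 15, 16, 12, 9]
```

Emit:
{"api": "drive_tool", "payload": {
  "rows": [
    [0,0,0,0,0,0,0],
    [0,0,0,0,0,0,0],
    [0,0,0,0,0,0,0],
    [0,0,0,0,0,0,0],
    [0,0,0,0,0,0,0],
    [0,0,0,0,0,0,0],
    [0,0,0,0,0,0,0],
    [0,0,0,0,0,0,0]
  ]
}}

```text
time: 8.37
tool_pos: [0.5806, 0.2704, 0.0852]
tcp_rot: [0.443, 3.108, 0.005]
wrist_force: [-0.7, 3.4, 5.1]
width: 0.0
grip_force: 2.7
```

Emit:
{"api": "drive_tool", "payload": {
  "rows": [
    [0,0,0,0,0,0,0],
    [0,0,0,0,0,0,0],
    [0,0,0,0,0,0,0],
    [0,0,0,0,0,0,0],
    [0,0,0,0,0,0,0],
    [0,0,0,0,0,0,0],
    [0,0,0,0,0,0,0],
    [0,0,0,0,0,0,0]
  ]
}}

```text
time: 9.03
tool_pos: [0.5806, 0.2704, 0.0852]
tcp_rot: [0.443, 3.108, 0.005]
wrist_force: [-1.2, 2.5, 5.1]
width: 0.0
grip_force: 2.7
```

```bash
sed -i 's/222\]/240]/g' bar.py; python3 bar.py
```

```text
9.0333 [-1.2  2.5  5.1] [0.5806 0.2704 0.0852]
[217, 217, 217, 217, 217, 218, 218, 218, 218, 218, 218, 218, 218, 219, 219, 219, 219, 219, 220, 220, 220, 220, 220, 220, 221, 221, 221, 221, 221, 221, 221, 222, 224, 214, 154, 84, 100, 129, 149, 142, 106, 77, 65, 53, 54, 55, 55, 55, 55, 55, 55, 55, 55, 55, 55, 55, 55, 54, 55, 55]
[23, 23, 23, 23, 23, 23, 22, 23, 23, 22, 23, 23, 23, 23, 23, 23, 23, 23, 23, 23, 23, 23, 23, 23, 23, 23, 23, 23, 23, 23, 23, 23, 23, 23, 21, 13, 14, 14, 15, 15, 12, 9, 8, 9, 8, 9, 9, 9, 9, 8, 9, 8, 8, 9, 9, 8, 9, 9, 8, 9]
```

Emit:
{"api": "drive_tool", "payload": {
  "rows": [
    [0,0,0,0,0,0,0],
    [0,0,0,0,0,0,0],
    [0,0,0,0,0,0,0],
    [0,0,0,0,0,0,0],
    [0,0,0,0,0,0,0],
    [0,0,0,0,0,0,0],
    [0,0,0,0,0,0,0],
    [0,0,0,0,0,0,0]
  ]
}}

```text
time: 9.75
tool_pos: [0.5806, 0.2705, 0.0852]
tcp_rot: [0.443, 3.108, 0.005]
wrist_force: [-1.4, 3.4, 4.9]
width: -0.003
grip_force: 2.7
```

```bash
python3 bar.py
python3 - <<'E'
from h import *
p=shot('wrist');f=np.load('fit.npy')
import sys;from fit import place
for z in(40,50): a=proj(p,[place(f,(0,130,z)),place(f,(0,144,z))]);print(z,a)
E
```

```text
9.75 [-1.4  3.4  4.9] [0.5806 0.2705 0.0852]
[217, 217, 217, 217, 217, 218, 218, 218, 218, 218, 218, 218, 219, 219, 219, 219, 219, 219, 219, 220, 220, 220, 220, 220, 220, 220, 221, 221, 221, 221, 221, 222, 224, 214, 155, 84, 99, 129, 150, 142, 106, 77, 65, 53, 54, 55, 55, 55, 54, 54, 54, 55, 55, 55, 55, 54, 55, 54, 55, 55]
[22, 23, 22, 23, 23, 23, 22, 23, 22, 22, 23, 23, 23, 23, 23, 23, 23, 23, 23, 23, 23, 23, 23, 23, 23, 23, 23, 23, 23, 23, 23, 23, 23, 23, 21, 13, 13, 14, 15, 15, 12, 9, 8, 8, 8, 9, 8, 8, 9, 9, 9, 8, 9, 9, 8, 8, 9, 8, 8, 8]
40 [[152.23273211 134.36263203]
 [174.25065564 134.28233208]]
50 [[146.50395181 136.10678333]
 [169.70411854 136.01937046]]
```

Bar end stopped at 214.3 px, about 23 px (14 mm) of travel, so the jaw is fully back. Easing the pawl down.

Emit:
{"api": "drive_tool", "payload": {
  "rows": [
    [0,0,0,0,0,-0.0015,0],
    [0,0,0,0,0,-0.0015,0],
    [0,0,0,0,0,-0.0015,0],
    [0,0,0,0,0,-0.0015,0],
    [0,0,0,0,0,-0.0015,0],
    [0,0,0,0,0,-0.0015,0],
    [0,0,0,0,0,-0.0015,0],
    [0,0,0,0,0,-0.0015,0]
  ]
}}

```text
time: 10.52
tool_pos: [0.5789, 0.2676, 0.0946]
tcp_rot: [-0.442, -3.109, 0.004]
wrist_force: [-0.9, 0.4, -0.2]
width: -0.004
grip_force: 0.0
```

Emit:
{"api": "drive_tool", "payload": {
  "rows": [
    [0,0,0,0,0,-0.0015,0],
    [0,0,0,0,0,-0.002,0],
    [0,0,0,0,0,-0.01,0],
    [0,0,0,0,0,-0.02,0],
    [0,0,0,0,0,-0.03,0],
    [0,0,0,0,0,-0.03,0],
    [0,0,0,0,0,-0.02,0],
    [0,0,0,0,0,0,0]
  ]
}}

```text
time: 11.18
tool_pos: [0.583, 0.27, 0.2163]
tcp_rot: [0.441, 3.101, 0.008]
wrist_force: [0.5, 0.3, 0.6]
width: 0.001
grip_force: 0.0
```

Run:
```python
from h import *
from fit import place
f=np.load('fit.npy');t=place(f,(0,0,20)); go([t[0],t[1],.21],np.pi/2+f[2])
```

```text
turn tool z deg 0.03
pos [0.583  0.27   0.2163] tilt [ 0.01   0.004 -1.   ] shift now-axes [ 0.058  -0.1968  0.0046] after-turn axes [ 0.0579 -0.1969  0.0046] F [0.49 0.31 0.63] t 11.1833 w 0.000946927233987768 0.0
```

Emit:
{"api": "drive_tool", "payload": {
  "rows": [
    [0,0,0,0.0092,-0.0325,0,1],
    [0,0,0,0.0092,-0.0325,0,1],
    [0,0,0,0.0092,-0.0325,0,1],
    [0,0,0,0.0092,-0.0325,0,1],
    [0,0,0,0.0092,-0.0325,0,1],
    [0,0,0,0.009,-0.0325,0,1],
    [0,0,0,0,0,0,1],
    [0,0,0,0,0,0,1]
  ]
}}

```text
time: 11.85
tool_pos: [0.4714, 0.0957, 0.2087]
tcp_rot: [-0.447, -3.109, 0.0]
wrist_force: [0.3, 0.1, 0.3]
width: 1.001
grip_force: 0.0
```

Run:
```python
from h import *
from fit import place
f=np.load('fit.npy');t=place(f,(0,0,20)); p=shot('wrist');go([t[0],t[1],.21],np.pi/2+f[2])
c=p['color'].copy()
for X in[(65,14,120),(65,-14,120),(-65,-14,120),(-65,14,120)]:
    u=proj(p,place(f,X))[0];print(X,np.round(u,1));cv2.circle(c,tuple(np.round(u).astype(int)),1,(0,255,0),-1)
a=cv2.resize(c,(800,600),interpolation=cv2.INTER_CUBIC);cv2.imwrite('pics/w3.png',a[...,::-1])
```

```text
turn tool z deg -0.06
pos [0.4723 0.0966 0.209 ] tilt [ 0.  0. -1.] shift now-axes [ 0.0001  0.0006 -0.001 ] after-turn axes [ 0.0001  0.0006 -0.001 ] F [-0.38  0.41 -0.06] t 11.9 w 1.0037167515401983 0.0
(65, 14, 120) [275.7 266.4]
(65, -14, 120) [244.4 266.4]
(-65, -14, 120) [241.7 116.6]
(-65, 14, 120) [278.2 116.5]
```

View pics/w3.png

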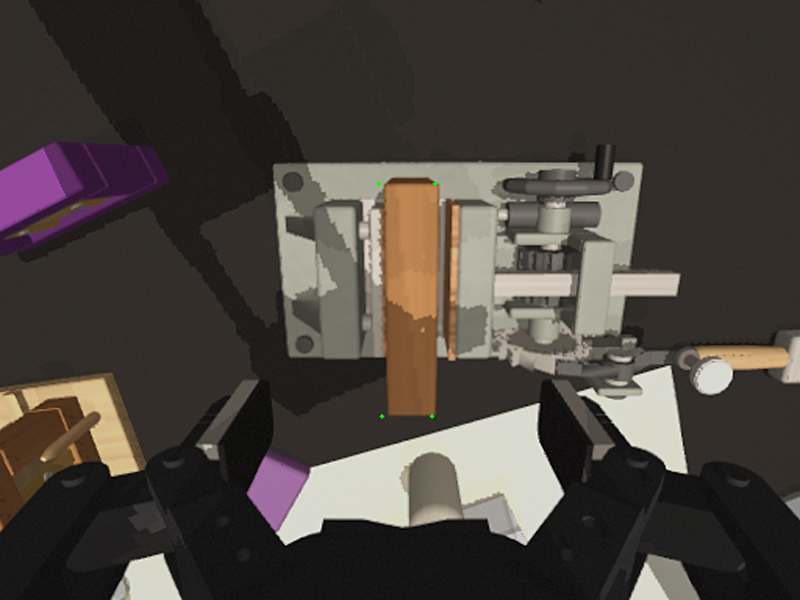

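The frame stands at (385-438, 180-415)/800 px, about 3 mm towards +y of the fit because the cork followed it. The moving jaw is open. Descending to grip with a +3.4 mm y shift.

Emit:
{"api": "drive_tool", "payload": {
  "rows": [
    [0,0,0,0,0.0034,0.02,1],
    [0,0,0,0,0,0.03,1],
    [0,0,0,0,0,0.03,1],
    [0,0,0,0,0,0.025,1],
    [0,0,0,0,0,0.012,1],
    [0,0,0,0,0,0.005,1],
    [0,0,0,0,0,0,1]
  ]
}}

```text
time: 12.48
tool_pos: [0.4728, 0.1009, 0.0855]
tcp_rot: [-0.441, -3.107, 0.001]
wrist_force: [0.7, -0.3, 0.3]
width: 0.998
grip_force: 0.0
```

Emit:
{"api": "drive_tool", "payload": {
  "rows": [
    [0,0,0,0,0,0,0.5],
    [0,0,0,0,0,0,0.42],
    [0,0,0,0,0,0,0.38],
    [0,0,0,0,0,0,0.35],
    [0,0,0,0,0,0,0.3],
    [0,0,0,0,0,0,0.25],
    [0,0,0,0,0,0,0.2]
  ],
  "force": 30
}}

```text
time: 13.07
tool_pos: [0.4742, 0.0999, 0.0881]
tcp_rot: [0.442, 3.109, -0.0]
wrist_force: [-1.3, -2.5, 5.6]
width: 0.326
grip_force: 29.7
```

Emit:
{"api": "drive_tool", "payload": {
  "rows": [
    [0,0,0,0,0,-0.001,0.2],
    [0,0,0,0,0,-0.003,0.2],
    [0,0,0,0,0,-0.006,0.2],
    [0,0,0,0,0,-0.01,0.2],
    [0,0,0,0,0,-0.01,0.2],
    [0,0,0,0,0,-0.015,0.2],
    [0,0,0,0,0,-0.02,0.2],
    [0,0,0,0,0,-0.02,0.2]
  ],
  "force": 40
}}

```text
time: 13.73
tool_pos: [0.473, 0.0999, 0.1733]
tcp_rot: [-0.442, -3.11, 0.001]
wrist_force: [0.4, 0.0, -2.6]
width: 0.32
grip_force: 40.2
```

Emit:
{"api": "drive_tool", "payload": {
  "rows": [
    [0,0,0,0,0,-0.02,0.2],
    [0,0,0,0,0,-0.02,0.2],
    [0,0,0,0,0,-0.02,0.2],
    [0,0,0,0,0,-0.01,0.2],
    [0,0,0,0,0,0,0.2],
    [0,0,0,0,0,0,0.2]
  ]
}}

```text
time: 14.23
tool_pos: [0.4737, 0.1001, 0.2427]
tcp_rot: [0.443, 3.109, 0.0]
wrist_force: [-0.2, -0.7, -3.2]
width: 0.321
grip_force: 40.3
```

Run:
```python
from h import *
from fit import place
f=np.load('fit.npy');g=f[4:];t=place(g,(0,-38,14)); print(t); p=shot('wrist');go([t[0],t[1],.24],np.pi/2+g[2])
import pickle;pickle.dump(p,open('w4.pkl','wb'))
print([(m['score'],np.array(m['bbox']).astype(int)) for m in masks_of(p,'frame')])
```

```text
[ 0.55052819 -0.29540576  0.014     ]
turn tool z deg -7.66
pos [0.4729 0.1    0.2414] tilt [-0.001 -0.    -1.   ] shift now-axes [-0.1849 -0.358   0.0014] after-turn axes [-0.1356 -0.3794  0.0015] F [-0.06 -0.2  -3.69] t 14.2833 w 0.3206924378154485 40.28378784656525
[(0.62, array([  2,  88, 116, 162])), (0.58, array([224, 118, 295, 335]))]
```

Emit:
{"api": "drive_tool", "payload": {
  "rows": [
    [0,0,-3.8,0,0,0,0.2],
    [0,0,-3.9,0,0,0,0.2],
    [0,0,0,-0.0097,-0.0271,0,0.2],
    [0,0,0,-0.0097,-0.0271,0,0.2],
    [0,0,0,-0.0097,-0.0271,0,0.2],
    [0,0,0,-0.0097,-0.0271,0,0.2],
    [0,0,0,-0.0097,-0.0271,0,0.2],
    [0,0,0,-0.0097,-0.0271,0,0.2]
  ]
}}

```text
time: 15.0
tool_pos: [0.5059, -0.0704, 0.24]
tcp_rot: [-0.232, -3.129, -0.001]
wrist_force: [0.0, 0.3, -3.0]
width: 0.323
grip_force: 40.9
```

Emit:
{"api": "drive_tool", "payload": {
  "rows": [
    [0,0,0,-0.0097,-0.0271,0,0.2],
    [0,0,0,-0.0097,-0.0271,0,0.2],
    [0,0,0,-0.0097,-0.0271,0,0.2],
    [0,0,0,-0.0097,-0.0271,0,0.2],
    [0,0,0,-0.0097,-0.0271,0,0.2],
    [0,0,0,-0.0097,-0.0271,0,0.2],
    [0,0,0,-0.0097,-0.0271,0,0.2],
    [0,0,0,-0.0097,-0.0271,0,0.2]
  ]
}}

```text
time: 15.67
tool_pos: [0.5507, -0.2961, 0.2395]
tcp_rot: [-0.233, -3.129, -0.003]
wrist_force: [0.6, 0.9, -2.5]
width: 0.321
grip_force: 40.9
```

Emit:
{"api": "drive_tool", "payload": {
  "rows": [
    [0,0,0,0,0,0.02,0.2],
    [0,0,0,0,0,0.02,0.2],
    [0,0,0,0,0,0.01,0.2],
    [0,0,0,0,0,0,0.2],
    [0,0,0,0,0,0,0.2],
    [0,0,0,0,0,0,0.2]
  ]
}}

```text
time: 16.17
tool_pos: [0.552, -0.295, 0.1925]
tcp_rot: [0.232, 3.133, -0.0]
wrist_force: [0.3, -0.5, -3.2]
width: 0.319
grip_force: 41.1
```

Run:
```python
from h import *
from fit import place
f=np.load('fit.npy');g=f[4:];t=place(g,(0,-38,14)); p=shot('wrist');go([t[0],t[1],.12],np.pi/2+g[2])
s=status.read_state()
c=p['color'].copy()
for X in[(x,y,74) for x in(-42,42) for y in(-61,-15,15,61)]+[(x,y,14) for x in(-75,75) for y in(-80,80)]:
    u=proj(p,place(g,X))[0];print(X,np.round(u,1));cv2.circle(c,tuple(np.round(u).astype(int)),1,(0,255,0),-1)
b=s['tool_pos'][2]-.0675   # frame bottom
yaw=np.arctan2(*(R.from_rotvec(s['tcp_rot']).as_matrix()[:2,1][::-1]))-np.pi/2
h=[s['tool_pos'][0],s['tool_pos'][1],yaw]
for X in[(x,y,1000*b+k) for x in(-65,65) for y in(-14,14) for k in(0,100)]:
    u=proj(p,place(h,X))[0];cv2.circle(c,tuple(np.round(u).astype(int)),1,(0,255,255),-1)
a=cv2.resize(c,(800,600),interpolation=cv2.INTER_CUBIC);cv2.imwrite('pics/w5.png',a[...,::-1])
import pickle;pickle.dump((p,s),open('w5.pkl','wb'))
```

```text
turn tool z deg 0.08
pos [ 0.5524 -0.2952  0.1933] tilt [ 0.002 -0.001 -1.   ] shift now-axes [ 0.002  -0.0005  0.0733] after-turn axes [ 0.002  -0.0005  0.0733] F [ 0.28 -0.33 -2.85] t 16.2167 w 0.32253068823384934 41.14552080631256
(-42, -61, 74) [231.2 139.3]
(-42, -15, 74) [283.3 139.4]
(-42, 15, 74) [317.2 139.6]
(-42, 61, 74) [368.9 139.8]
(42, -61, 74) [233.5 227. ]
(42, -15, 74) [281.1 227.1]
(42, 15, 74) [312.1 227.1]
(42, 61, 74) [359.3 227.1]
(-75, -80, 14) [217.5 100.8]
(-75, 80, 14) [369.6 101.5]
(75, -80, 14) [222.4 232. ]
(75, 80, 14) [355.8 232.1]
```

View pics/w5.png

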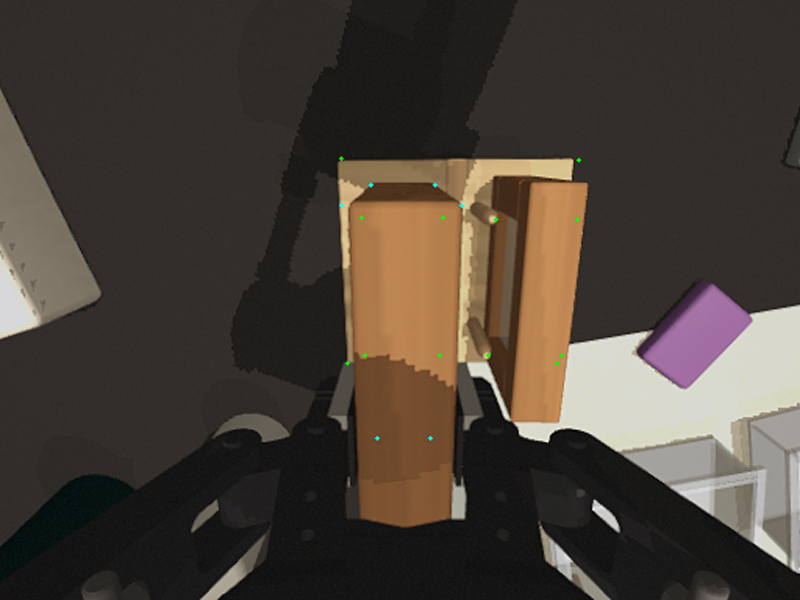

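The held frame hangs above the rack. The spare is at (500-585, 180-420)/800 px. The two visible dowel tops at (492,218) and (486,354) are about 2 mm left of the fit, so I'm checking them enlarged.

Run:
```python
from h import *
import pickle;p,s=pickle.load(open('w5.pkl','rb'))
a=cv2.resize(p['color'][92:242,205:385],(720,600),interpolation=cv2.INTER_CUBIC);cv2.imwrite('pics/w5c.png',a[...,::-1])
```

```text
(no output)
```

View pics/w5c.png

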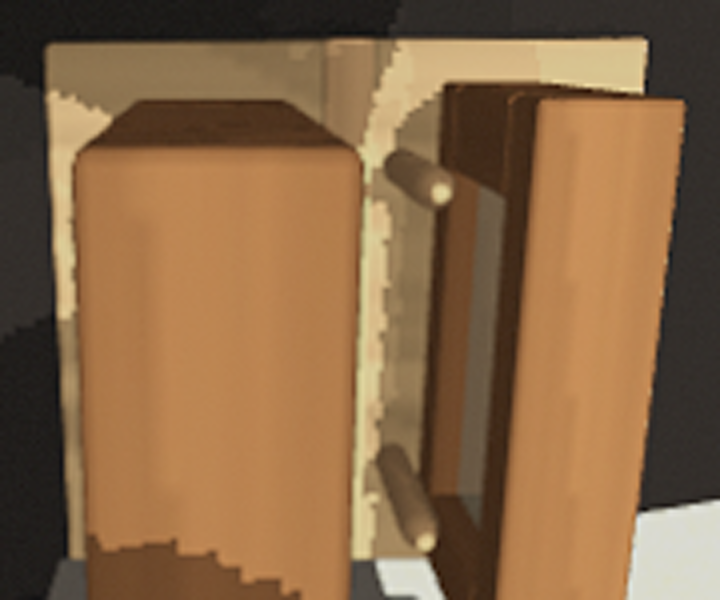

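Run:
```python
from h import *
from fit import place
import pickle;p,s=pickle.load(open('w5.pkl','rb'));g=np.load('fit.npy')[4:]
U=lambda a,b:np.array([205+(a+.5)/4-.5,92+(b+.5)/4-.5])
D=[((46,42),(-75,-80,14)),((648,38),(-75,80,14)),((440,190),(-42,15,74)),((427,541),(42,15,74)),((400,557),(75,None,14))]
def f(q):
    r=[]
    for c,X in D:
        if X[1] is None: r.append((proj(p,place(q,(75,0,14)))[0]-U(*c))[1])
        else: r+=list(proj(p,place(q,X))[0]-U(*c))
    return r
from scipy.optimize import least_squares
a=least_squares(f,g);print('rack',a.x,'old',g,'res',np.round(a.fun,2))
M=R.from_rotvec(s['tcp_rot']).as_matrix();yaw=np.arctan2(M[1,1],M[0,1])-np.pi/2
H=[((137,100),(-65,-14,0)),((285,100),(-65,14,0)),((78,150),(-65,-14,100)),((360,150),(-65,14,100)),((89,530),(None,-14,100)),((351,530),(None,14,100))]
def h(q):
    r=[]
    for c,X in H:
        Z=q[3]*1000+X[2]
        if X[0] is None:
            o=place(q,(0,X[1],Z));e=place(q,(30,X[1],Z));A,B=proj(p,[o,e]);n=np.array([-(B-A)[1],(B-A)[0]]);n/=np.linalg.norm(n);r.append(n@(U(*c)-A))
        else: r+=list(proj(p,place(q,(X[0],X[1],Z)))[0]-U(*c))
    return r
b=least_squares(h,[*s['tool_pos'][:2],yaw,s['tool_pos'][2]-.067]);print('held',b.x,'tool',s['tool_pos'],yaw,'res',np.round(b.fun,2))
t=place(a.x,(0,-38,14));to=place(g,(0,-38,14));print('bay',t,to)
d=t[:2]-b.x[:2];c_,s_=np.cos(b.x[2]),np.sin(b.x[2])
print('shift frame axes',d@[c_,s_],d@[-s_,c_],'yaw diff deg',np.degrees(a.x[2]-b.x[2]), 'tool axes',M.T@[d[0],d[1],0])
```

```text
rack [ 0.55590257 -0.2592902  -0.13671186] old [ 0.55617444 -0.25782758 -0.14913773] res [-0.85 -0.34  0.78 -0.67  0.35  0.15 -0.31  0.    1.21]
held [ 0.55269387 -0.29380882 -0.13938125  0.11704593] tool [ 0.55242422 -0.29517702  0.19331574] -0.14778926908134404 res [ 0.5   0.63  2.28  0.32 -0.88  0.04 -0.39 -0.53  0.33 -0.6 ]
bay [ 0.55072368 -0.29693564  0.014     ] [ 0.55052819 -0.29540576  0.014     ]
shift frame axes -0.0015166709909819973 -0.0033702085415900375 yaw diff deg 0.15294447161798033 tool axes [ 1.48828305e-03 -3.38284053e-03 -1.36720322e-07]
```

Emit:
{"api": "drive_tool", "payload": {
  "rows": [
    [0,0,0,0.0015,-0.0023,0.01,0.2],
    [0,0,0,0,0,0.012,0.2],
    [0,0,0,0,0,0.008,0.2],
    [0,0,0,0,0,0,0.2],
    [0,0,0,0,0,0,0.2],
    [0,0,0,0,0,0,0.2]
  ]
}}

```text
time: 16.72
tool_pos: [0.5498, -0.2971, 0.1618]
tcp_rot: [-0.233, -3.133, -0.0]
wrist_force: [-0.1, 0.4, -2.0]
width: 0.319
grip_force: 41.1
```

Run:
```python
from h import *
from fit import place
s=status.read_state();p=shot('wrist');q=shot('scene');r=shot('side')
print(np.round(s['tool_pos'],4),np.round(s['wrist_force'],1))
import pickle;pickle.dump((p,s,q,r),open('w6.pkl','wb'))
A=cv2.resize(p['color'][92:242,205:385],(480,400),interpolation=cv2.INTER_CUBIC)
B=cv2.resize(q['color'][140:220,130:226],(480,400),interpolation=cv2.INTER_CUBIC)[:,80:400]
C=cv2.resize(r['color'][215:285,240:324],(240,200),interpolation=cv2.INTER_CUBIC)
im=np.zeros((400,800,3),np.uint8);im[:,:480]=A;im[:,480:]=B
cv2.imwrite('pics/w6.png',im[...,::-1])
```

```text
[ 0.5498 -0.2971  0.1618] [-0.1  0.4 -2. ]
```

View pics/w6.png

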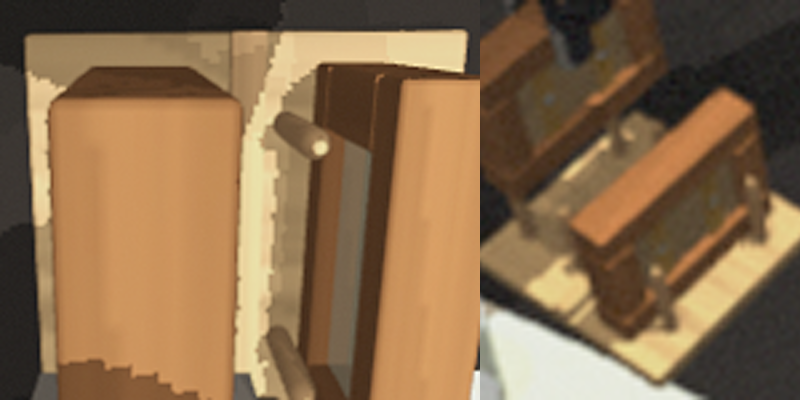

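The wrist view (left tile) shows the held frame's far bottom edge at (95-193, 67) and the dowel top at (320,146). The scene tile shows the frame over the empty bay.

Run:
```python
from h import *
import pickle;p,s,q,r=pickle.load(open('w6.pkl','rb'))
U=lambda a,b:[205+(a+.5)/2.6667-.5,92+(b+.5)/2.6667-.5]
M=R.from_rotvec(s['tcp_rot']).as_matrix()
T=lambda uv,z:(at_z(p,[uv],z)[0]-s['tool_pos'])@M*1000
for bz in(.067,.072,.076):
    z=s['tool_pos'][2]-bz;a,b=T(U(95,67),z),T(U(193,67),z);print(bz,'frame end L,R',np.round(a,1),np.round(b,1),'mid',np.round((a+b)[:2]/2,1))
print('dowel -> bay y',np.round(T(U(320,146),.074),1),'bay y', T(U(320,146),.074)[1]-53)
l,rr=T(U(27,35),.014),T(U(466,30),.014);print('corners',np.round(l,1),np.round(rr,1),'bay y',(l+rr)[1]/2-38,'x centre',(l+rr)[0]/2-75)
```

```text
0.067 frame end L,R [ 65.1 -12.1  67. ] [65.1 13.4 67. ] mid [65.1  0.7]
0.072 frame end L,R [ 64.8 -12.4  72. ] [64.8 13.7 72. ] mid [64.8  0.7]
0.076 frame end L,R [ 64.7 -12.6  76. ] [64.7 14.  76. ] mid [64.7  0.7]
dowel -> bay y [41.6 52.5 87.9] bay y -0.47424146191585237
corners [ 72.7 -41.1 147.9] [ 74.8 116.  147.9] bay y -0.5777935956717641 x centre -1.246723309528818
```

Emit:
{"api": "drive_tool", "payload": {
  "rows": [
    [0,0,0,0,-0.001,0.003,0.2],
    [0,0,0,0,0,0.006,0.2],
    [0,0,0,0,0,0.007,0.2],
    [0,0,0,0,0,0.007,0.2],
    [0,0,0,0,0,0.007,0.2],
    [0,0,0,0,0,0,0.2]
  ]
}}

```text
time: 17.37
tool_pos: [0.5481, -0.2973, 0.1293]
tcp_rot: [-0.233, -3.129, -0.003]
wrist_force: [0.0, 0.1, -3.5]
width: 0.318
grip_force: 41.1
```

Emit:
{"api": "drive_tool", "payload": {
  "rows": [
    [0,0,0,0,0,0.007,0.2],
    [0,0,0,0,0,0.008,0.2],
    [0,0,0,0,0,0.008,0.2],
    [0,0,0,0,0,0.008,0.2],
    [0,0,0,0,0,0.006,0.2],
    [0,0,0,0,0,0,0.2],
    [0,0,0,0,0,0,0.2]
  ]
}}

```text
time: 17.95
tool_pos: [0.5492, -0.298, 0.0943]
tcp_rot: [-0.233, -3.132, -0.001]
wrist_force: [-0.5, 0.1, -3.3]
width: 0.322
grip_force: 41.1
```

Emit:
{"api": "drive_tool", "payload": {
  "rows": [
    [0,0,0,0,0,0.003,0.2],
    [0,0,0,0,0,0.003,0.2],
    [0,0,0,0,0,0.002,0.2],
    [0,0,0,0,0,0,0.2]
  ]
}}

```text
time: 18.28
tool_pos: [0.5494, -0.298, 0.0867]
tcp_rot: [-0.233, -3.132, -0.0]
wrist_force: [-0.5, 0.1, -3.5]
width: 0.323
grip_force: 41.2
```

Emit:
{"api": "drive_tool", "payload": {
  "rows": [
    [0,0,0,0,0,0.001,0.2],
    [0,0,0,0,0,0.001,0.2],
    [0,0,0,0,0,0,0.2]
  ]
}}

```text
time: 18.53
tool_pos: [0.5497, -0.2981, 0.085]
tcp_rot: [-0.233, -3.133, -0.0]
wrist_force: [-0.2, -0.4, -3.3]
width: 0.323
grip_force: 41.2
```

Emit:
{"api": "drive_tool", "payload": {
  "rows": [
    [0,0,0,0,0,0.001,0.2],
    [0,0,0,0,0,0.001,0.2],
    [0,0,0,0,0,0,0.2]
  ]
}}

```text
time: 18.78
tool_pos: [0.5496, -0.2981, 0.0829]
tcp_rot: [-0.233, -3.133, -0.0]
wrist_force: [-0.4, 0.8, -3.0]
width: 0.326
grip_force: 41.2
```

Emit:
{"api": "drive_tool", "payload": {
  "rows": [
    [0,0,0,0,0,0.0007,0.2],
    [0,0,0,0,0,0.0007,0.2],
    [0,0,0,0,0,0,0.2]
  ]
}}

```text
time: 19.03
tool_pos: [0.5497, -0.2983, 0.0823]
tcp_rot: [0.233, 3.133, -0.0]
wrist_force: [-2.9, 1.2, 0.4]
width: 0.32
grip_force: 41.6
```

Emit:
{"api": "drive_tool", "payload": {
  "rows": [
    [0,0,0,0,0,0.0007,0.2],
    [0,0,0,0,0,0.0007,0.2],
    [0,0,0,0,0,0,0.2]
  ]
}}

```text
time: 19.28
tool_pos: [0.5497, -0.2984, 0.0823]
tcp_rot: [0.233, 3.133, -0.0]
wrist_force: [-5.4, 1.1, 9.0]
width: 0.322
grip_force: 42.5
```

Emit:
{"api": "drive_tool", "payload": {
  "rows": [
    [0,0,0,0,0,-0.0007,0.2],
    [0,0,0,0,0,-0.0006,0.2],
    [0,0,0,0,0,0,0.2]
  ],
  "force": 20
}}

```text
time: 19.53
tool_pos: [0.5497, -0.2983, 0.0823]
tcp_rot: [0.233, 3.133, -0.0]
wrist_force: [-4.4, 0.6, 5.6]
width: 0.323
grip_force: 42.2
```

Emit:
{"api": "drive_tool", "payload": {
  "rows": [
    [0,0,0,0,0,0,0.34],
    [0,0,0,0,0,0,0.37],
    [0,0,0,0,0,0,0.42],
    [0,0,0,0,0,0,0.5],
    [0,0,0,0,0,0,0.58],
    [0,0,0,0,0,0,0.62],
    [0,0,0,0,0,0,0.62]
  ]
}}

```text
time: 20.12
tool_pos: [0.5497, -0.2982, 0.0814]
tcp_rot: [-0.233, -3.133, -0.0]
wrist_force: [-0.4, 0.2, -0.6]
width: 0.619
grip_force: 0.0
```

Released cleanly. Rising straight up, then checking.

Emit:
{"api": "drive_tool", "payload": {
  "rows": [
    [0,0,0,0,0,-0.004,0.62],
    [0,0,0,0,0,-0.01,0.62],
    [0,0,0,0,0,-0.02,0.62],
    [0,0,0,0,0,-0.03,0.62],
    [0,0,0,0,0,-0.03,0.62],
    [0,0,0,0,0,-0.03,0.62],
    [0,0,0,0,0,-0.02,0.62],
    [0,0,0,0,0,0,0.62]
  ]
}}

```text
time: 20.78
tool_pos: [0.5529, -0.3001, 0.2336]
tcp_rot: [0.232, 3.122, -0.008]
wrist_force: [-0.5, -0.0, 1.3]
width: 0.616
grip_force: 0.0
```

Run:
```python
from h import *
s=status.read_state();p=shot('wrist');q=shot('scene');r=shot('side')
print(np.round(s['tool_pos'],4),np.round(s['wrist_force'],1),s['time'])
A=cv2.resize(p['color'][60:300,130:400],(450,400),interpolation=cv2.INTER_CUBIC)
B=cv2.resize(q['color'][140:230,125:225],(350,315),interpolation=cv2.INTER_CUBIC)
C=cv2.resize(q['color'][165:265,245:365],(400,200)[::1],interpolation=cv2.INTER_CUBIC)
D=cv2.resize(r['color'][205:295,235:335],(350,200),interpolation=cv2.INTER_CUBIC)
im=np.zeros((600,800,3),np.uint8);im[:400,:450]=A;im[:315,450:]=B;im[400:,:400]=C;im[400:,450:]=D
cv2.imwrite('pics/end.png',im[...,::-1])
```

```text
[ 0.5529 -0.3001  0.2336] [-0.5 -0.   1.3] 20.7833
```

View pics/end.png

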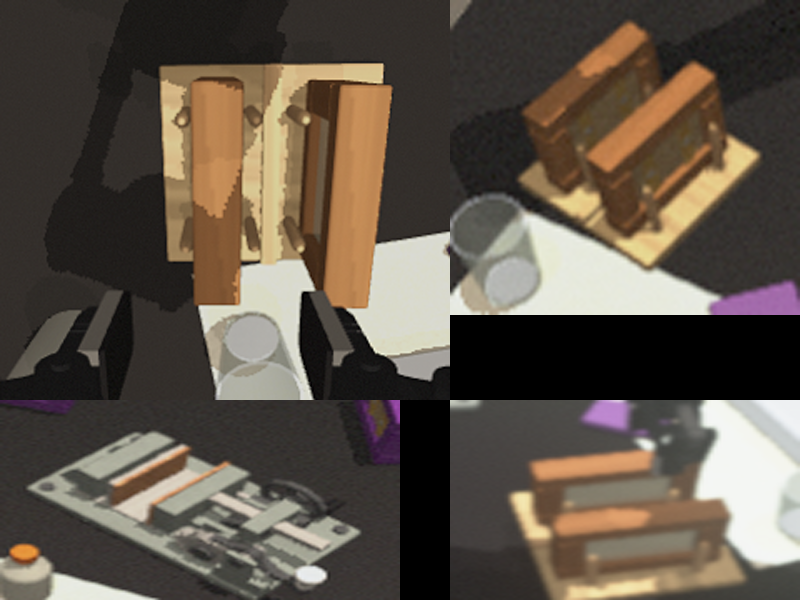

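The frame stands upright in the empty bay between its four dowels, at (193-243, 80-305) in the wrist tile. The spare frame and the clamp look undisturbed, and the clamp is open and empty.

```bash
python3 -c "
from workcell import workorder;print(workorder.finish_job())"
```

```text
the job is handed in; nothing more can be done
None
```

I pressed and held the pawl until the jaw was fully back (about 14 mm), eased it down, set the frame upright in the empty bay with nothing else visibly moved, and handed the job in just after 20.8 s; no verdict came back.

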